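# Clear the torque tester and reset its peak pointer

### The arm

A 7-joint arm with a two-finger parallel gripper is mounted at the origin on the work surface. World frame = base frame: x ahead of the robot, y to its left, z up, the work surface at z = 0. Lengths are in m, angles in rad, forces in N, time in s.
With the tool pointing down it reaches from about 0.4 to 0.85 m from the base axis. Payload 4.5 kg.
Tool frame: the origin (TCP) lies on the front face of the gripper's body, between the roots of the fingers; the fingertips stand 64 mm ahead of it and the grasp point (between the pads) lies ctrl.pinch_z ahead of it (ctrl.pinch_z is the distance from the TCP to the grasp point, in m); z points along the fingers, y is the line along which they close (so a half turn about z gives the same grasp; the last joint's range is limited). The gripper opens to 88 mm and grips with 3 to 60 N. Pads are 18 mm wide; open, the fingers measure 123 mm over their backs; the gripper's body (75 mm by 187 mm) begins 45 mm behind the grasp point.
Start: joints at [-1.198, 0.689, -0.195, 1.565, 0.157, 0.902, -0.215], TCP at [0.208, 0.589, 0.303] pointing down, gripper open.
Joint ranges: [-3.01, 3.01], [-0.46, 2.08], [-1.47, 1.51], [0.13, 2.56], [-1, 4.14], [0.04, 2.09], [-2.66, 2.66]. Speed limits (rad/s): [2.57, 2.57, 3.14, 3.14, 3.14, 3.14, 3.14].

### API

Orientations are given as a rotation vector (axis times angle).
In Python, from bench import ctrl gives the robot as it stands.
- The arm moves only by the tool jog_arm, never from a script. Its arguments are lists of equal length, an entry for each row: "slide": the shift along the tool's x, y, z in m, a list of three; "twist": the turn about the tool's z in degrees. A call has 1 to 12 rows; each row shifts and turns the commanded pose from where the row before left it, along the tool's axes as they then stand; what a row does not reach is not made up. A row lasts 1/8 s, in which the tool goes at most 62.5 mm and 10.7 degrees, less where a joint would pass 70% of its speed; a pose out of reach is approached as far as the arm can. A call with a gripper value outside its range is refused whole. "jaw" is the opening, from 0 (shut) to 1 (fully open), set as the call begins (left out, the last holds). The fingers move at their own pace and stop on an object; "force" is the grip in N (left out, the last holds). Time passes only in rows, so rows that do not move let the fingers close. It gives the time, the measured TCP pose, the force, the opening and the grip force at its end, in the units of the state.
- ctrl.observe(): the state, without advancing time (a new reading comes with each control period).
- ctrl.get_image(name): name is "scene" or "top" or "wrist"; returns a dict with "color" (420x560x3 uint8, red, green, blue), "intrinsics" (3x3 intrinsics, pixels), "T" (4x4, takes a point from camera to world coordinates); the wrist camera has in their place "tool_from_camera" (4x4, takes a point from camera to tool coordinates, whose origin is the TCP and whose axes are the flange's). Camera axes: x right, y down, z forward; pixel columns grow to the right and rows downward; lengths in m; the calibration is good to about 2 mm. The wrist camera is an equidistant fisheye: a pixel r from the principal point sees the ray r / f radians off the axis. A picture is of the moment at which its call begins: read the wrist's pose just before it. There is no depth.
- ctrl.finish_job(): hands the job in; it is judged then, once.
The state is a dict: "time": time; "joints": joint angles; "qd": joint speeds; "joint_efforts": joint torques, N m; "eef_pos": TCP position; "ee_rot": TCP orientation; "ft_force": force on the tool from outside, world axes, zero at the start; "torque": the same for the moment, N m; "opening": finger opening in m; "gripper_force": force on a finger pad.
Only numpy, scipy, OpenCV 4.12 (cv2) and the standard library are available. Lean on these libraries where they do the work, as an engineer would, in place of code of your own. Each camera call takes 0.05 s, during which the arm holds its last target. There are 200 camera calls.

### The job

Somebody has left a power module standing on top of the dial torque tester, over the dial. Lift it off and set it down gently on its legs in the empty bay of the module tray; then turn the knob in the middle of the dial counterclockwise until the peak pointer is right back at its zero stop, ready for the next check. Leave the other module and everything else on the bench where it is.

Things in the scene. Friction and masses are not known exactly. Their poses are not given: they have to be found in the camera images.
- module: Module to clear away: green board 130 (its x) x 90 (y) mm on four white legs, 8 mm thick and 32 mm long, at x +-58, y +-38 mm. Origin: centre, level with the feet; z up. Board top 34 mm, highest part 64 mm above the feet. 0.24 to 0.43 kg. Starts standing level on the tester's top, up to 5 mm off centre and turned, legs around the dial, board 8 mm above the knob, hiding it.
- module_grip (a point): Middle of that module's transformer, on its centre line, 49 mm above the feet; axes as the module's. A dark block with yellow tape, 44 (x) x 40 (y) mm, 34 to 64 mm above the feet, in the middle of the board: grip it across its 40 mm; 25 mm of board lies free each side (low parts under 7 mm high). At its x ends, 11 mm off, stand capacitors and a heat sink, 60 mm high or less.
- tester: Dial torque tester: fixed grey case, flat top 62 mm above the bench, 170 (x) x 215 (y) mm. Origin: on the bench under the dial's centre; the case runs from y -85 to +130. White dial 104 mm across, its dark rim 6 mm above the top; zero is at +x (far from the robot), the scale runs clockwise. Steel drive boss at y +98, 42 mm across, 12 mm high.
- knob_grip (a point): Grip point of the reset knob, on its vertical axis in the middle of the dial, 78 mm above the bench. The knob is a black knurled cylinder 28 mm in diameter, its sides from 5 to 24 mm above the tester's top (67 to 86 mm above the bench).
- reset_knob (a joint): Angle of the reset knob and of the peak pointer (broad arrow) fixed to it, rad: 0 = at the zero stop, a hard stop; grows clockwise seen from above, to 4.5. Turn counterclockwise from above to reset. It starts somewhere between 0.9 and 2.6, turns stiffly (about 0.03 N m) and stays where it is left.
- tray: Black module tray, fixed, 168 (x) x 262 (y) mm: two bays side by side along y, each 160 (x) x 125 (y) mm inside. Origin: centre of the underside. Floor 4 mm thick; walls and rib 4 mm thick, tops 22 mm above the bench. A module stands in a bay with its long side along the tray's x, either way round.
- empty_bay (a point): Centre of the empty bay, on its floor (4 mm above the bench), in the tray at y -64.5 mm; axes as the tray's.
- tray_module: The other module, the same as the first, already standing in the tray's other bay: leave alone. Origin: level with its feet.
- torque_driver: Bystander: torque screwdriver with a black handle, lying on the bench between tester and tray, 190 mm long (its x -90 to +100), 33 mm thick. Origin on the bench.
- scanner: Bystander: grey handheld barcode scanner lying on its side, about 110 x 180 mm, 58 mm high. Origin on the bench.
- marker: Bystander: white and blue marker pen lying on the bench, 115 mm long (its x), 12 mm thick. Origin on the bench.
- label_roll: Bystander: roll of white labels lying flat, 72 mm in diameter, 30 mm high. Origin: centre of the underside.
- spray_can: Bystander: spray can standing, 52 mm in diameter, 150 mm high. Origin: centre of the underside.
- screw_dish: Bystander: small steel screw dish, 72 mm across, 28 mm high. Origin: centre of the underside.

How it is judged:
On the way, in this order (a step that is already met when the one before it is completed fails the run):
1. the module stands on its legs in the empty bay, let go (x of module in the frame of empty_bay between -0.024 and 0.024 m and y of module in the frame of empty_bay between -0.024 and 0.024 m and z of module in the frame of empty_bay below 0.004 m and angle between module's own z axis and vertical below 0.06 rad and linear speed of module below 0.02 m/s and contact force between the fingers and module below 0.3 N), for 0.2 s.
2. the peak pointer is back at its zero stop (value of joint reset_knob below 0.06 rad), for 0.2 s.
At the end, for the whole second after the job is handed in: The module stands upright on its four legs on the floor of the empty bay (its centre within 24 mm of the bay's centre in both directions, feet within 4 mm of the floor, tilt under 0.06 rad), at rest and released, and the reset knob with the peak pointer is within 0.06 rad of its zero stop (all of step 1 and value of joint reset_knob below 0.06 rad); the robot touches nothing.
It fails at once if the module is dropped into the bay (it comes within 10 mm of the bay floor faster than 0.4 m/s) (x of module in the frame of empty_bay between -0.06 and 0.06 m and y of module in the frame of empty_bay between -0.06 and 0.06 m and z of module in the frame of empty_bay below 0.01 m and linear speed of module above 0.4 m/s).
It fails at once if another thing on the bench is shifted by more than 25 mm (the module already in the tray by more than 12 mm) (distance of tray_module from where it was at the start of the episode above 0.012 m or distance of any of torque_driver, scanner, marker, label_roll, spray_can, screw_dish from where it was at the start of the episode above 0.025 m).
It also fails if it takes over 64 s, if anything falls off the work surface, if the arm or the gripper's body presses on something with over 40 N, if the wrist force passes 120 N, or if a joint passes its speed limit or range.

## Working session

There is one attempt and no reset: what is moved stays moved. The work goes in short steps, Python scripts to look and compute and a tool call to move; the robot and the scene stay as the last step left them, time stands still between calls to the robot, and variables do not carry over. Pictures are saved under pics/ and viewed, at most 10 in all, crops included, and the job is handed in when it is done.

Besides the shell and the picture viewer there is one more tool, called as name(argument=value, ...) on one line, values as JSON. jog_arm: Moves the arm, as the interface text tells. Its arguments: {"type":"object","properties":{"slide":{"type":"array"},"twist":{"type":"array"},"jaw":{"type":"number"},"force":{"type":"number"}},"required":["slide","twist"]}

```bash
ls; mkdir -p pics; python3 - <<'E'
from bench import ctrl
import cv2, numpy as np
np.set_printoptions(precision=4,suppress=True)
o=ctrl.observe()
print(o,ctrl.pinch_z)
ims=[]
for n in("top","scene"):
    d=ctrl.get_image(n); cv2.imwrite(f"pics/{n}0.png",d["color"][:,:,::-1]); print(n,d["intrinsics"],d["T"])
    np.savez(f"{n}0.npz",**d)
E
```

```text
pics
{'time': 0.0, 'joints': array([-1.1982,  0.69  , -0.1945,  1.5663,  0.1573,  0.9025, -0.2151]), 'qd': array([-0.0004, -0.0019, -0.0015, -0.0012, -0.0004,  0.0001, -0.0001]), 'joint_efforts': array([ -0.0003, -52.7574,  -1.2665, -15.3426,  -0.0525,   0.0069,
         0.0002]), 'eef_pos': array([0.2076, 0.589 , 0.3019]), 'ee_rot': array([-0.5294, -3.0965,  0.0029]), 'ft_force': array([ 0.0001, -0.6017,  0.0959]), 'torque': array([0.0538, 0.0218, 0.0199]), 'gripper_force': 0.0, 'opening': 0.08767469463183712} 0.0453
top [[434.2343   0.     280.8668]
 [  0.     434.2343 210.1114]
 [  0.       0.       1.    ]] [[ 0.0089 -0.9904  0.1378  0.3256]
 [-1.     -0.0087  0.0018  0.015 ]
 [-0.0006 -0.1378 -0.9905  1.5336]
 [ 0.      0.      0.      1.    ]]
scene [[385.5772   0.     287.6652]
 [  0.     385.5772 214.6006]
 [  0.       0.       1.    ]] [[-0.3164  0.7018 -0.6383  1.278 ]
 [ 0.9484  0.2216 -0.2266  0.2642]
 [-0.0175 -0.6771 -0.7357  0.968 ]
 [ 0.      0.      0.      1.    ]]
```

View pics/top0.png

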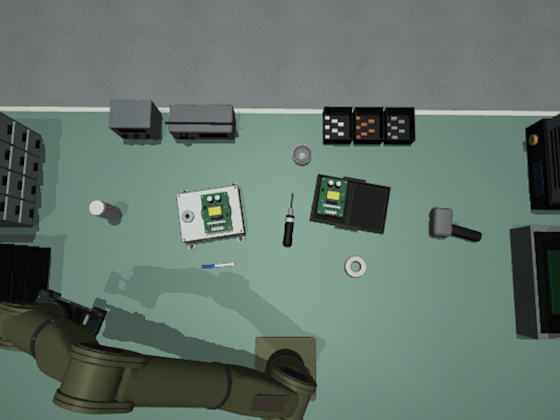

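View pics/scene0.png

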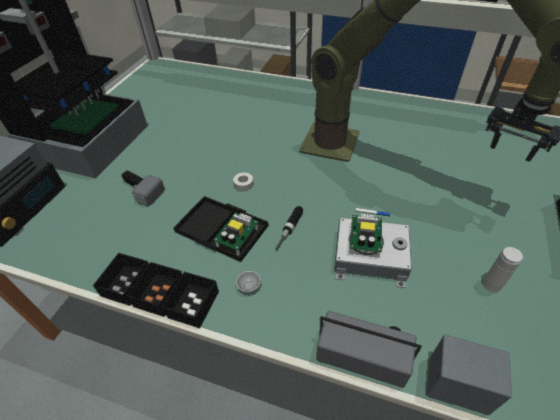

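The top view shows the module on the tester near (215,211), the tray spanning (310-390,175-233) with the empty bay near (367,208), the driver at (288,220) and the pen at (217,265). The scene view agrees, with the module at (367,235) and the tray at (220,228). Next I measure these.

```bash
cat > h.py <<'E'
import cv2, numpy as np
np.set_printoptions(precision=4,suppress=True)
def cast(d,uv,z):
    K,T=d["intrinsics"],d["T"]
    uv=np.atleast_2d(uv).astype(float)
    r=np.c_[uv,np.ones(len(uv))]@np.linalg.inv(K).T@T[:3,:3].T
    return T[:3,3]+r*((z-T[2,3])/r[:,2])[:,None]
def rect(m,d,z,hull=True):
    """min-area rectangle of the mask's largest contour, on plane z: centre, sides, long-side angle (deg)"""
    c=max(cv2.findContours(m,cv2.RETR_EXTERNAL,cv2.CHAIN_APPROX_NONE)[0],key=cv2.contourArea)[:,0]
    p=cast(d,c,z)[:,:2]
    (cx,cy),(w,h),a=cv2.minAreaRect((p*1000).astype(np.float32))
    if w<h: w,h,a=h,w,a+90
    return np.array([cx,cy,w,h,(a+90)%180-90])
E
python3 - <<'E'
from h import *
k=np.ones((3,3),np.uint8)
for n,boxes in(("top",{"mod":(195,185,240,240),"traymod":(312,172,356,222)}),("scene",{"mod":(340,205,395,260),"traymod":(212,205,262,256)})):
    d=dict(np.load(n+"0.npz")); im=d["color"]; hsv=cv2.cvtColor(im,cv2.COLOR_RGB2HSV)
    for nm,(a,b,c,e) in boxes.items():
        sub=np.zeros(im.shape[:2],np.uint8); sub[b:e,a:c]=255
        y=cv2.inRange(hsv,(22,130,100),(35,255,255))&sub
        g=cv2.inRange(hsv,(40,90,25),(85,255,255))&sub
        g=cv2.morphologyEx(g,cv2.MORPH_CLOSE,k)
        zz=.062 if nm=="mod" else .004
        print(n,nm,"yellow px",y.sum()//255,rect(y,d,zz+.064),"green",rect(g,d,zz+.034))
d=dict(np.load("top0.npz")); hsv=cv2.cvtColor(d["color"],cv2.COLOR_RGB2HSV)
sub=np.zeros(hsv.shape[:2],np.uint8); sub[165:245,300:400]=255
m=cv2.inRange(hsv,(0,0,0),(180,255,60))&sub
print("tray",rect(m,d,.022))
sub[:]=0; sub[170:260,165:255]=255
m=cv2.inRange(hsv,(0,0,120),(180,50,255))&sub
m=cv2.morphologyEx(m,cv2.MORPH_CLOSE,np.ones((9,9),np.uint8)); print("tester",rect(m,d,.062))
a=cv2.resize(d["color"][165:250,165:400],None,fx=3.4,fy=3.4,interpolation=cv2.INTER_CUBIC); s=dict(np.load("scene0.npz"))["color"][185:300,160:420]
s=cv2.resize(s,(799,300)); cv2.imwrite("pics/z.png",np.vstack([cv2.resize(a,(799,289)),s])[:,:,::-1])
E
```

```text
top mod yellow px 91 [518.3293 234.222   41.4877  23.4297 -79.9212] green [517.6293 234.5038 126.2631  90.4801   8.7801]
top traymod yellow px 83 [ 583.481  -159.3071   41.1337   23.6318   82.2288] green [ 583.9424 -160.1938  133.5048   93.0523   -7.8093]
scene mod yellow px 104 [518.4444 236.0719  39.9965  26.5172 -80.1473] green [521.4561 237.5798 125.282   88.541    8.2418]
scene traymod yellow px 96 [ 584.7485 -151.7385   52.3903   28.8566   74.0029] green [ 585.3987 -157.6853  133.5847   95.9273   -6.4632]
tray [ 563.1394 -225.381   259.1891  181.716    79.9838]
tester [515.2201 263.5953 311.1594 306.6981 -89.4903]
```

View pics/z.png

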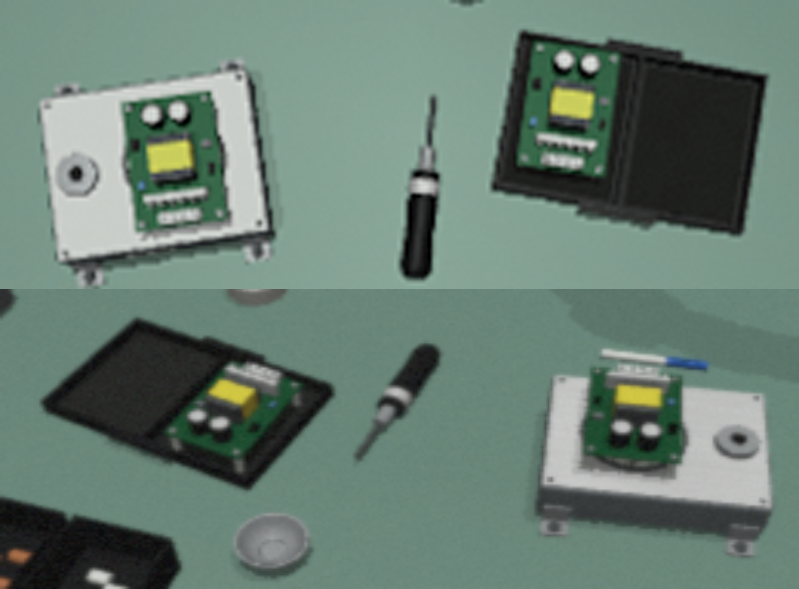

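The zoomed crop shows the tray corners at (520,32), (766,75), (741,234) and (493,189). The tester's top corners are at (40,103), (248,68), (270,234) and (62,262). Both modules have the capacitors at the far end.

```bash
python3 - <<'E'
from h import *
t=dict(np.load("top0.npz")); s=dict(np.load("scene0.npz"))
def rep(n,p,):
    p=p[:,:2]; print(n,p.mean(0),"edges",[ (round(float(np.linalg.norm(v)),4),round(float(np.degrees(np.arctan2(v[1],v[0]))),1)) for v in np.roll(p,-1,0)-p])
f=lambda a:np.array(a)/3.4+165-.35
g=lambda a:(np.array(a)-[0,289])/[799/260,300/115]+[160,185]-.35
rep("tray top",cast(t,f([(520,32),(766,75),(741,234),(493,189)]),.022))
rep("tray scene",cast(s,g([(137,320),(43,405),(248,487),(331,387)]),.015))
rep("tester top",cast(t,f([(40,103),(248,68),(271,234),(62,262)]),.062))
E
```

```text
tray top [ 0.5618 -0.2252] edges [(0.2597, -99.6), (0.1689, 169.8), (0.2582, 80.1), (0.1679, -9.7)]
tray scene [ 0.5651 -0.2227] edges [(0.1691, -9.1), (0.2629, 79.1), (0.1721, 172.0), (0.2593, -100.2)]
tester top [0.5165 0.2586] edges [(0.213, -79.8), (0.1707, -171.0), (0.2098, 98.2), (0.163, 10.1)]
```

jog_arm(slide=[[-0.041, -0.023, 0], [-0.041, -0.023, 0], [-0.041, -0.023, 0], [-0.041, -0.023, 0], [-0.041, -0.023, 0], [-0.041, -0.023, 0], [-0.041, -0.023, 0], [-0.041, -0.023, 0], [-0.041, -0.023, 0], [-0.041, -0.023, 0], [0, 0, 0], [0, 0, 0]], twist=[0, 0, 0, 0, 0, 0, 0, -9.6, -9.6, -9.7, 0, 0], jaw=1)

```text
time: 1.6
eef_pos: [0.5326, 0.2544, 0.3023]
ee_rot: [0.259, -3.129, -0.001]
ft_force: [-0.5, -0.2, -0.5]
opening: 0.0879
gripper_force: 0.0
```

```bash
cat >> h.py <<'E'
from scipy.spatial.transform import Rotation as R
def go(o,xyz,yaw):
    """slide along the present tool axes to a TCP target, and twist (deg) to bring tool y to world heading yaw"""
    M=R.from_rotvec(o["ee_rot"]).as_matrix()
    h=np.degrees(np.arctan2(M[1,1],M[0,1]))
    print("t",o["time"],"pos",o["eef_pos"],"y-heading",round(h,2),"tilt",M[:,2],"q",o["joints"])
    print("slide",M.T@(np.array(xyz)-o["eef_pos"]),"twist",((h-yaw+180)%360)-180)
def wcast(d,o,uv,z):
    """wrist fisheye pixels onto plane z"""
    K=d["intrinsics"]; M=R.from_rotvec(o["ee_rot"]).as_matrix(); C=d["tool_from_camera"]
    v=(np.atleast_2d(uv)-K[:2,2])/[K[0,0],K[1,1]]; th=np.linalg.norm(v,axis=1,keepdims=True)
    r=np.c_[v/th*np.sin(th),np.cos(th)]@C[:3,:3].T@M.T
    p=o["eef_pos"]+M@C[:3,3]
    return p+r*((z-p[2])/r[:,2])[:,None]
E
python3 - <<'E'
from h import *
from bench import ctrl
o=ctrl.observe(); d=ctrl.get_image("wrist"); cv2.imwrite("pics/w1.png",d["color"][:,:,::-1]); np.savez("w1.npz",**d,eef_pos=o["eef_pos"],ee_rot=o["ee_rot"])
go(o,(.5183,.235,.169),99.5)
print(d["intrinsics"],d["tool_from_camera"])
E
```

```text
t 1.6 pos [0.5326 0.2544 0.3023] y-heading 99.45 tilt [-0.0015  0.0003 -1.    ] q [-0.2945  0.6616 -0.3968  1.6673  0.3124  0.877   0.9181]
slide [ 0.0171 -0.0169  0.1333] twist -0.048282637632610204
[[325.1923   0.     277.6651]
 [  0.     325.1923 208.9219]
 [  0.       0.       1.    ]] [[-0.0013 -0.9632 -0.2688  0.0694]
 [ 1.     -0.0014 -0.     -0.0005]
 [-0.0004 -0.2688  0.9632 -0.0818]
 [ 0.      0.      0.      1.    ]]
```

View pics/w1.png

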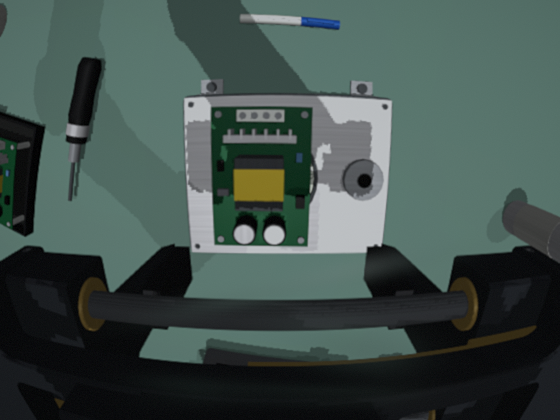

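The wrist view shows the module with its yellow transformer at (259,184) and the board corners near (211,108), (311,108), (311,245) and (210,245). The boss is at (364,180).

```bash
python3 - <<'E'
from h import *
d=dict(np.load("w1.npz")); hsv=cv2.cvtColor(d["color"],cv2.COLOR_RGB2HSV)
y=cv2.inRange(hsv,(20,120,80),(35,255,255)); n,l,s,c=cv2.connectedComponentsWithStats(y); i=1+s[1:,4].argmax(); print(s[i])
x,yy,w,h,_=s[i]
p=wcast(d,d,[(x,yy),(x+w,yy),(x+w,yy+h),(x,yy+h)],.126); print(p.mean(0),p)
g=cv2.inRange(hsv,(45,100,20),(85,255,255)); g[:, :190]=0; g[:,330:]=0; g[:95]=0; g[255:]=0
g=cv2.morphologyEx(g,cv2.MORPH_OPEN,np.ones((3,3),np.uint8));g=cv2.morphologyEx(g,cv2.MORPH_CLOSE,np.ones((9,9),np.uint8))
q=max(cv2.findContours(g,0,1)[0],key=cv2.contourArea)[:,0]
P=wcast(d,d,q,.096)[:,:2]; print(cv2.minAreaRect((P*1000).astype(np.float32)))
print("boss",wcast(d,d,[(364,179)],.074))
E
```

```text
[ 234  169   50   33 1605]
[0.5181 0.2363 0.126 ] [[0.5078 0.2144 0.126 ]
 [0.5014 0.2541 0.126 ]
 [0.5283 0.2587 0.126 ]
 [0.535  0.218  0.126 ]]
((517.5526733398438, 236.11636352539062), (127.5266342163086, 88.64779663085938), 8.604378700256348)
boss [[0.5049 0.3363 0.074 ]]
```

jog_arm(slide=[[0.017, -0.016, 0], [0, 0, 0.03], [0, 0, 0.03], [0, 0, 0.03], [0, 0, 0.02], [0, 0, 0.01], [0, 0, 0.006], [0, 0, 0], [0, 0, 0]], twist=[0.5, 0, 0, 0, 0, 0, 0, 0, 0])

```text
time: 2.78
eef_pos: [0.5195, 0.2359, 0.1774]
ee_rot: [-0.246, 3.131, 0.001]
ft_force: [-0.8, -0.1, 0.1]
opening: 0.0879
gripper_force: 0.0
```

```bash
python3 - <<'E'
from h import *
from bench import ctrl
o=ctrl.observe(); d=ctrl.get_image("wrist"); cv2.imwrite("pics/w2.png",d["color"][:,:,::-1]); go(o,(.518,.236,.169),98.9); print(o["ft_force"])
E
```

```text
t 2.775 pos [0.5195 0.2359 0.1774] y-heading 98.99 tilt [ 0.0012  0.0007 -1.    ] q [-0.3287  0.8068 -0.3057  1.8341  0.4192  0.563   0.8239]
slide [0.0014 0.0004 0.0084] twist 0.08932623324267297
[-0.7517 -0.0736  0.1185]
```

View pics/w2.png

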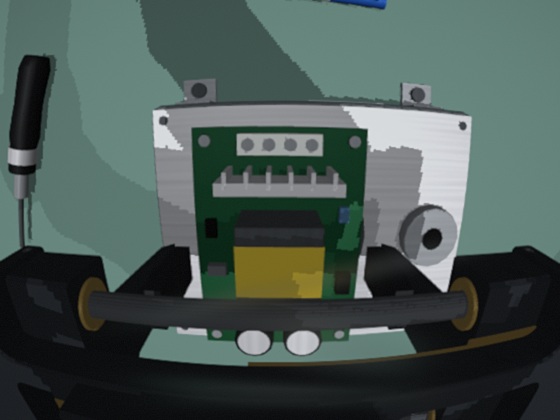

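The transformer (x 234-326) is centred between the fingers, with the board clear on both sides. Next I lower and grip.

jog_arm(slide=[[0, 0, 0.005], [0, 0, 0.003], [0, 0, 0], [0, 0, 0]], twist=[0, 0, 0, 0])

```text
time: 3.32
eef_pos: [0.5192, 0.2356, 0.1687]
ee_rot: [0.246, -3.132, -0.0]
ft_force: [0.5, -0.8, -0.1]
opening: 0.0881
gripper_force: 0.0
```

jog_arm(slide=[[0, 0, 0], [0, 0, 0], [0, 0, 0], [0, 0, 0], [0, 0, 0], [0, 0, 0], [0, 0, 0], [0, 0, 0]], twist=[0, 0, 0, 0, 0, 0, 0, 0], jaw=0, force=25)

```text
time: 4.32
eef_pos: [0.5192, 0.2357, 0.1687]
ee_rot: [-0.246, 3.132, 0.0]
ft_force: [0.3, 1.1, -0.7]
opening: 0.0401
gripper_force: 25.0
```

Gripped at 40 mm. Now I lift.

jog_arm(slide=[[0, 0, -0.003], [0, 0, -0.008], [0, 0, -0.015], [0, 0, -0.02], [0, 0, -0.02], [0, 0, -0.02], [0, 0, -0.014], [0, 0, 0]], twist=[0, 0, 0, 0, 0, 0, 0, 0])

```text
time: 5.32
eef_pos: [0.5197, 0.2358, 0.2701]
ee_rot: [-0.246, 3.13, 0.002]
ft_force: [-0.4, -0.6, -2.5]
opening: 0.0396
gripper_force: 25.0
```

```bash
python3 - <<'E'
from h import *
from bench import ctrl
o=ctrl.observe(); go(o,(.5515+.001,-.288,.2687),80.2); print(o["ft_force"],o["torque"],o["opening"])
E
```

```text
t 5.325 pos [0.5197 0.2358 0.2701] y-heading 98.98 tilt [ 0.0023  0.0013 -1.    ] q [-0.2823  0.6756 -0.3803  1.764   0.3422  0.7649  0.8919]
slide [ 0.0493 -0.5225  0.0008] twist 18.778199528708257
[-0.3527 -0.5588 -2.5448] [ 0.0567 -0.0102 -0.0249] 0.039625225298500134
```

jog_arm(slide=[[0.004, -0.02, 0], [0.004, -0.04, 0], [0.004, -0.055, 0], [0.004, -0.055, 0], [0.004, -0.055, 0], [0.004, -0.055, 0], [0.004, -0.055, 0], [0.004, -0.055, 0], [0.004, -0.055, 0], [0.004, -0.04, 0], [0.004, -0.025, 0], [0.005, -0.012, 0]], twist=[0, 0, 0, 0, 0, 0, 0, 0, 0, 0, 0, 0])

```text
time: 6.82
eef_pos: [0.5502, -0.2906, 0.2673]
ee_rot: [0.24, -3.129, 0.0]
ft_force: [0.3, 0.8, -2.5]
opening: 0.0396
gripper_force: 25.0
```

jog_arm(slide=[[0, 0, 0], [0, 0, 0], [0, 0, 0], [0, 0, 0], [0, 0, 0], [0, 0, 0]], twist=[3, 6, 6, 3.5, 0, 0])

```text
time: 7.58
eef_pos: [0.5519, -0.2873, 0.2684]
ee_rot: [-0.258, -3.13, -0.001]
ft_force: [-0.6, 0.3, -3.3]
opening: 0.0399
gripper_force: 25.0
```

```bash
python3 - <<'E'
from h import *
from bench import ctrl
o=ctrl.observe(); go(o,(.5525,-.288,.111),80.2); d=ctrl.get_image("wrist"); cv2.imwrite("pics/w3.png",d["color"][:,:,::-1]); np.savez("w3.npz",**d,eef_pos=o["eef_pos"],ee_rot=o["ee_rot"]); print(o["opening"])
E
```

```text
t 7.575 pos [ 0.5519 -0.2873  0.2684] y-heading 80.58 tilt [-0.0009  0.0005 -1.    ] q [ 0.6071  0.7411 -0.3654  1.6035  0.3241  0.8586  1.5221]
slide [-0.0009 -0.0006  0.1574] twist 0.3829206923414006
0.03985353903481326
```

View pics/w3.png

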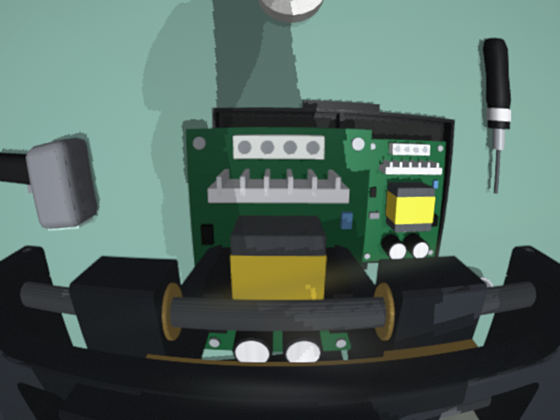

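The module is held over the bay. The tray's near corners show at (215,109) and (453,121), and the other module at (405,205) is clear to the right. I check the tray position from these corners.

```bash
python3 - <<'E'
from h import *
d=dict(np.load("w3.npz")); print(wcast(d,d,[(215,109),(453,121)],.022), "expect .4575 -.339 / .502 -.081")
E
```

```text
[[ 0.4603 -0.3364  0.022 ]
 [ 0.5063 -0.0842  0.022 ]] expect .4575 -.339 / .502 -.081
```

jog_arm(slide=[[-0.003, -0.001, 0.01], [0, 0, 0.02], [0, 0, 0.03], [0, 0, 0.03], [0, 0, 0.025], [0, 0, 0.015], [0, 0, 0.01], [0, 0, 0.005], [0, 0, 0], [0, 0, 0]], twist=[0.4, 0, 0, 0, 0, 0, 0, 0, 0, 0])

```text
time: 8.88
eef_pos: [0.5556, -0.2893, 0.1244]
ee_rot: [0.271, 3.128, -0.0]
ft_force: [-1.0, 0.2, -3.3]
opening: 0.0398
gripper_force: 25.0
```

jog_arm(slide=[[0, 0, 0.003], [0, 0, 0.002], [0, 0, 0], [0, 0, 0]], twist=[0, 0, 0, 0])

```text
time: 9.38
eef_pos: [0.5552, -0.2892, 0.1187]
ee_rot: [0.271, 3.13, 0.0]
ft_force: [-0.5, 0.3, -2.1]
opening: 0.0398
gripper_force: 25.0
```

jog_arm(slide=[[0, 0, 0.002], [0, 0, 0.002], [0, 0, 0.001], [0, 0, 0.001], [0, 0, 0], [0, 0, 0]], twist=[0, 0, 0, 0, 0, 0])

```text
time: 10.12
eef_pos: [0.5552, -0.2891, 0.1127]
ee_rot: [0.271, 3.13, 0.0]
ft_force: [-1.4, -0.1, -2.5]
opening: 0.04
gripper_force: 25.0
```

jog_arm(slide=[[0, 0, 0.001], [0, 0, 0.001], [0, 0, 0], [0, 0, 0]], twist=[0, 0, 0, 0])

```text
time: 10.62
eef_pos: [0.5552, -0.2891, 0.1108]
ee_rot: [0.271, 3.13, 0.0]
ft_force: [-0.7, -0.1, -1.5]
opening: 0.04
gripper_force: 25.0
```

Contact is close: the predicted value is 0.1107.

jog_arm(slide=[[0, 0, 0.001], [0, 0, 0], [0, 0, 0]], twist=[0, 0, 0])

```text
time: 11.0
eef_pos: [0.5552, -0.2891, 0.1107]
ee_rot: [0.271, 3.13, -0.0]
ft_force: [-2.9, 1.4, 6.5]
opening: 0.0397
gripper_force: 25.0
```

Touchdown (+6.5 N). Next I release and rise.

jog_arm(slide=[[0, 0, 0], [0, 0, 0], [0, 0, 0], [0, 0, 0], [0, 0, 0], [0, 0, 0], [0, 0, 0]], twist=[0, 0, 0, 0, 0, 0, 0], jaw=1)

```text
time: 11.88
eef_pos: [0.5551, -0.2891, 0.1097]
ee_rot: [-0.271, -3.13, -0.0]
ft_force: [0.4, 0.4, -0.2]
opening: 0.0879
gripper_force: 0.0
```

jog_arm(slide=[[0, 0, -0.005], [0, 0, -0.015], [0, 0, -0.03], [0, 0, -0.04], [0, 0, -0.04], [0, 0, -0.03], [0, 0, -0.02], [0, 0, 0], [0, 0, 0]], twist=[0, 0, 0, 0, 0, 0, 0, 0, 0])

```text
time: 13.0
eef_pos: [0.5546, -0.2891, 0.2893]
ee_rot: [-0.271, -3.129, -0.0]
ft_force: [-0.1, 0.2, 0.1]
opening: 0.088
gripper_force: 0.0
```

```bash
python3 - <<'E'
from h import *
from bench import ctrl
o=ctrl.observe()
t=ctrl.get_image("top"); w=ctrl.get_image("wrist"); np.savez("top1.npz",**t)
cv2.imwrite("pics/w4.png",np.hstack([w["color"][:,60:500],cv2.resize(t["color"][165:250,165:255],(360,420),interpolation=2)])[:,:,::-1])
go(o,(.5205,.238,.28),98.9)
d=t;hsv=cv2.cvtColor(w["color"],cv2.COLOR_RGB2HSV)
y=cv2.inRange(hsv,(20,120,80),(35,255,255)); n,l,s,c=cv2.connectedComponentsWithStats(y)
for i in range(1,n):
    if s[i,4]>300: print(s[i],wcast(w,o,[s[i,:2]+s[i,2:4]/2],.068))
E
```

```text
t 13.0 pos [ 0.5546 -0.2891  0.2893] y-heading 80.09 tilt [-0.001   0.0003 -1.    ] q [ 0.6118  0.7212 -0.3745  1.572   0.3112  0.9089  1.5272]
slide [0.1243 0.5133 0.0095] twist -18.80811562742724
[ 256  180   44   28 1142] [[ 0.5549 -0.2893  0.068 ]]
[ 381  184   47   31 1135] [[ 0.5819 -0.1641  0.068 ]]
```

View pics/w4.png

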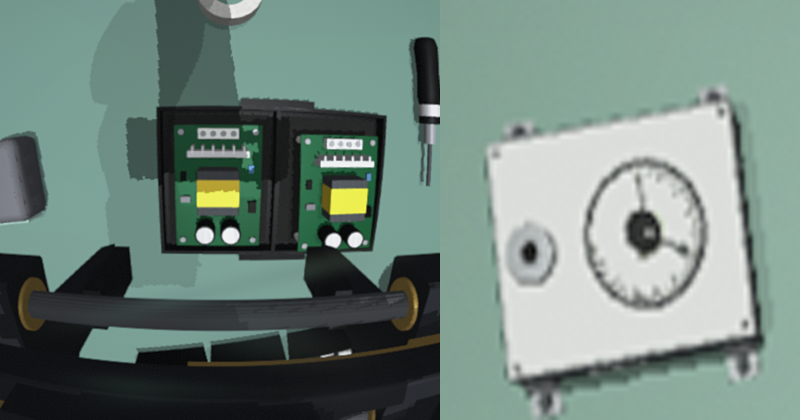

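The module stands centred in the bay, its transformer measured at (0.555,-0.289) against the bay centre at about (0.554,-0.288). The dial is uncovered: knob at crop (644,232), broad arrow pointing to about (685,250), some 120° clockwise of zero. Now to the knob.

jog_arm(slide=[[0.01, 0.02, 0], [0.01, 0.04, 0], [0.01, 0.055, 0], [0.01, 0.055, 0], [0.01, 0.055, 0], [0.01, 0.055, 0], [0.01, 0.055, 0], [0.01, 0.055, 0], [0.01, 0.055, 0], [0.01, 0.035, 0], [0.012, 0.02, 0], [0.012, 0.013, 0]], twist=[0, 0, 0, 0, 0, 0, 0, 0, 0, 0, 0, 0])

```text
time: 14.6
eef_pos: [0.5205, 0.2387, 0.2889]
ee_rot: [-0.269, -3.129, 0.001]
ft_force: [0.4, -0.3, -0.1]
opening: 0.0883
gripper_force: 0.0
```

jog_arm(slide=[[0, 0, 0.03], [0, 0, 0.03], [0, 0, 0.01], [0, 0, 0], [0, 0, 0]], twist=[-9, -9, 0, 0, 0])

```text
time: 15.22
eef_pos: [0.5218, 0.2378, 0.2207]
ee_rot: [-0.219, 3.132, 0.001]
ft_force: [-0.3, 0.6, 0.0]
opening: 0.088
gripper_force: 0.0
```

```bash
python3 - <<'E'
from h import *
from bench import ctrl
o=ctrl.observe(); w=ctrl.get_image("wrist"); np.savez("w5.npz",**w,eef_pos=o["eef_pos"],ee_rot=o["ee_rot"])
cv2.imwrite("pics/w5.png",w["color"][:,:,::-1]); go(o,(.5205,.238,.138),98.9)
t=dict(np.load("top1.npz")); print("knob from top",cast(t,[(216,212)],.086))
E
```

```text
t 15.225 pos [0.5218 0.2378 0.2207] y-heading 97.99 tilt [ 0.0017  0.0008 -1.    ] q [-0.2987  0.7478 -0.3586  1.7976  0.3971  0.6659  0.8253]
slide [0.0014 0.0004 0.0827] twist -0.9084764925747777
knob from top [[0.5187 0.2357 0.086 ]]
```

View pics/w5.png

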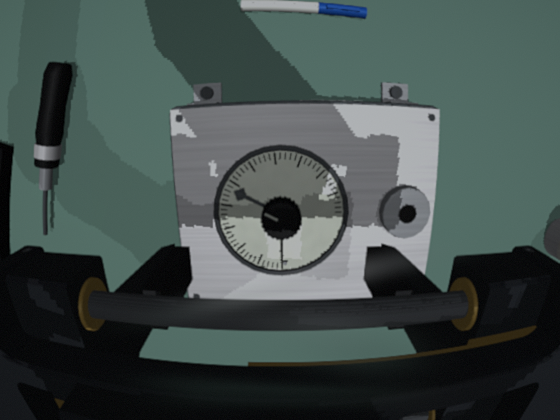

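The wrist view shows the dial rim spanning x 215-347, y 145-273, the knob top near (282,216), and the broad arrow tip at (240,194). Zero is at (282,270).

```bash
python3 - <<'E'
from h import *
d=dict(np.load("w5.npz")); hsv=cv2.cvtColor(d["color"],cv2.COLOR_RGB2HSV)
c=wcast(d,d,[(215,209),(347,209),(281,145),(281,273)],.068); print("rim",c[:,:2],(c[0]+c[1])[:2]/2,(c[2]+c[3])[:2]/2)
m=cv2.inRange(hsv,(0,0,0),(180,255,45)); m[:190]=0;m[242:]=0;m[:,:255]=0;m[:,310:]=0
m=cv2.morphologyEx(m,cv2.MORPH_OPEN,np.ones((9,9),np.uint8))
q=max(cv2.findContours(m,0,1)[0],key=cv2.contourArea)[:,0]
print(cv2.boundingRect(q)); 
for z in(.086,.068): P=wcast(d,d,q,z)[:,:2]*1000; print(z,cv2.minEnclosingCircle(P.astype(np.float32)))
k=c[:,:2].mean(0); a=wcast(d,d,[(240,194),(282,270)],.066)[:,:2]-k; print("arrow, zero heading",np.degrees(np.arctan2(a[:,1],a[:,0])))
E
```

```text
rim [[0.5248 0.1898]
 [0.5111 0.2891]
 [0.4707 0.2327]
 [0.5709 0.2469]] [0.518  0.2395] [0.5208 0.2398]
(263, 198, 38, 40)
0.086 ((519.3236083984375, 238.7167205810547), 15.392817497253418)
0.068 ((524.8353881835938, 239.64109802246094), 16.672870635986328)
arrow, zero heading [-104.2405    8.9692]
```

jog_arm(slide=[[0.0015, 0.0015, 0.01], [0, 0, 0.02], [0, 0, 0.025], [0, 0, 0.015], [0, 0, 0.01], [0, 0, 0.005], [0, 0, 0], [0, 0, 0]], twist=[0, 0, 0, 0, 0, 0, 0, 0])

```text
time: 16.27
eef_pos: [0.5199, 0.239, 0.1352]
ee_rot: [-0.221, 3.133, 0.001]
ft_force: [-0.0, 0.4, -0.9]
opening: 0.088
gripper_force: 0.0
```

jog_arm(slide=[[0, 0, 0], [0, 0, 0], [0, 0, 0], [0, 0, 0], [0, 0, 0], [0, 0, 0], [0, 0, 0], [0, 0, 0], [0, 0, 0], [0, 0, 0]], twist=[0, 0, 0, 0, 0, 0, 0, 0, 0, 0], jaw=0, force=12)

```text
time: 17.52
eef_pos: [0.5195, 0.2397, 0.1348]
ee_rot: [-0.223, 3.133, 0.002]
ft_force: [-0.9, 4.4, -1.2]
opening: 0.0275
gripper_force: 12.0
```

jog_arm(slide=[[0, 0.001, 0], [0, 0, 0], [0, 0, 0], [0, 0, 0], [0, 0, 0], [0, 0, 0], [0, 0, 0], [0, 0, 0], [0, 0, 0], [0, 0, 0], [0, 0, 0], [0, 0, 0]], twist=[0, -4, -6, -8, -8, -8, -8, -8, -8, -8, -4, 0])

```text
time: 19.02
eef_pos: [0.5215, 0.2377, 0.1347]
ee_rot: [-1.975, 2.443, -0.006]
ft_force: [4.6, -1.6, 0.0]
opening: 0.0271
gripper_force: 12.0
```

jog_arm(slide=[[0, 0, 0], [0, 0, 0], [0, 0, 0], [0, 0, 0], [0, 0, 0], [0, 0, 0], [0, 0, 0], [0, 0, 0], [0, 0, 0]], twist=[-6, -6, -6, -6, -6, -5, -5, -5, 0])

```text
time: 20.15
eef_pos: [0.5234, 0.238, 0.1348]
ee_rot: [-2.758, 1.502, -0.01]
ft_force: [9.4, -1.2, -2.2]
opening: 0.0275
gripper_force: 12.0
```

```bash
python3 - <<'E'
from h import *
from bench import ctrl
o=ctrl.observe(); go(o,(.52,.239,.22),0); print(o["ft_force"],o["torque"],o["opening"])
w=ctrl.get_image("wrist"); np.savez("w6.npz",**w,eef_pos=o["eef_pos"],ee_rot=o["ee_rot"])
cv2.imwrite("pics/w6.png",w["color"][:,:,::-1])
E
```

```text
t 20.15 pos [0.5234 0.238  0.1348] y-heading -147.15 tilt [ 0.0064 -0.002  -1.    ] q [-0.0826  0.9825 -0.7725  1.8261  0.993   0.7727  2.3076]
slide [-0.0022  0.0019 -0.0852] twist -147.14508651173728
[ 9.3936 -1.2203 -2.2395] [-0.0392 -1.8104 -0.0014] 0.0275424864249503
```

View pics/w6.png

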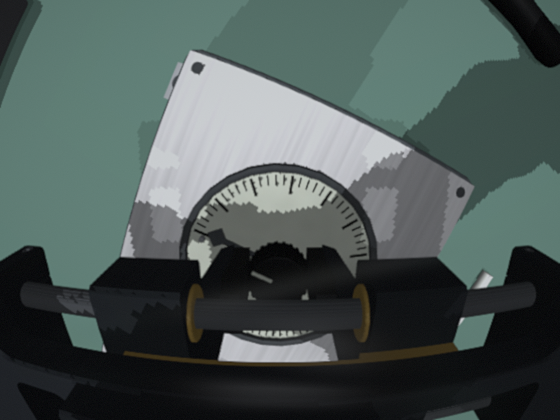

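The knob turned with the gripper by about 115°. The arrow tip is seen at (213,240), left of the fingers. I check its heading.

```bash
python3 - <<'E'
from h import *
d=dict(np.load("w6.npz")); a=wcast(d,d,[(213,240)],.066)[:,:2]-[.520,.239]; print(a,np.degrees(np.arctan2(a[:,1],a[:,0])))
E
```

```text
[[0.0368 0.0071]] [10.8794]
```

jog_arm(slide=[[0.001, -0.002, 0], [0, 0, 0], [0, 0, 0], [0, 0, 0], [0, 0, 0]], twist=[0, -4, -4, -3, 0])

```text
time: 20.82
eef_pos: [0.5234, 0.2391, 0.1347]
ee_rot: [2.891, -1.23, 0.005]
ft_force: [5.4, -0.4, -0.7]
opening: 0.0275
gripper_force: 12.0
```

```bash
python3 - <<'E'
from h import *
from bench import ctrl
o=ctrl.observe(); go(o,(.52,.239,.22),0); print(o["ft_force"],o["torque"],o["joint_efforts"][6])
E
```

```text
t 20.825 pos [0.5234 0.2391 0.1347] y-heading -136.11 tilt [ 0.0027 -0.0013 -1.    ] q [-0.0633  0.9984 -0.8154  1.8213  1.0168  0.8066  2.4823]
slide [-0.0021  0.0024 -0.0853] twist -136.1068134808539
[ 5.4399 -0.4016 -0.7095] [ 0.0808 -1.0272 -0.2296] 0.2911684010177851
```

The moment about z jumped to -0.23 N m, so the knob is hard on its stop. Release and rise.

jog_arm(slide=[[0, 0, 0], [0, 0, 0], [0, 0, 0], [0, 0, 0], [0, 0, 0], [0, 0, 0], [0, 0, 0], [0, 0, 0]], twist=[0, 0, 0, 0, 0, 0, 0, 0], jaw=1)

```text
time: 21.82
eef_pos: [0.5217, 0.24, 0.1347]
ee_rot: [-2.893, 1.225, 0.0]
ft_force: [0.4, -0.7, 0.5]
opening: 0.0881
gripper_force: 0.0
```

jog_arm(slide=[[0, 0, -0.005], [0, 0, -0.015], [0, 0, -0.025], [0, 0, -0.03], [0, 0, -0.03], [0, 0, -0.02], [0, 0, 0], [0, 0, 0], [0, 0, 0]], twist=[0, 0, 0, 0, 0, 0, 0, 0, 0])

```text
time: 22.95
eef_pos: [0.5214, 0.2397, 0.2589]
ee_rot: [2.892, -1.225, -0.001]
ft_force: [0.1, -0.3, 0.5]
opening: 0.0878
gripper_force: 0.0
```

```bash
python3 - <<'E'
from h import *
from bench import ctrl
o=ctrl.observe(); w=ctrl.get_image("wrist"); t=ctrl.get_image("top"); s=ctrl.get_image("scene")
np.savez("w7.npz",**w,eef_pos=o["eef_pos"],ee_rot=o["ee_rot"])
b=cv2.resize(s["color"][185:300,160:420],(240,110))
c=np.vstack([cv2.resize(t["color"],(240,180)),b,np.zeros((130,240,3),np.uint8)])
cv2.imwrite("pics/w7.png",np.hstack([w["color"],c])[:,:,::-1])
E
```

```text
(no output)
```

View pics/w7.png

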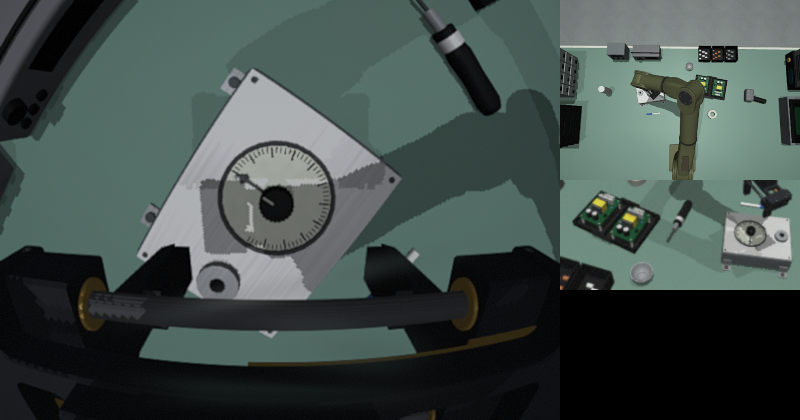

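The broad arrow at (241,178) now overlies the thin zero pointer, and both modules stand in the tray. I confirm the heading and hand in.

```bash
python3 - <<'E'
from h import *
from bench import ctrl
d=dict(np.load("w7.npz")); p=wcast(d,d,[(241,178),(219,198),(332,198),(275,142),(275,255)],.067)[:,:2]; c=p[1:].mean(0); a=p[0]-c
v=wcast(d,d,[(143,255),(251,70)],.062)[:,:2]; e=v[1]-v[0]
print(c,"arrow",np.degrees(np.arctan2(a[1],a[0])),"case y edge-90",np.degrees(np.arctan2(e[1],e[0])))
print(ctrl.finish_job())
E
```

```text
[0.5232 0.2398] arrow 11.067965992023499 case y edge-90 -79.324646738878
the job is handed in; nothing more can be done
None
```

The module stands released in the empty bay, measured within about 2 mm of its centre. The reset knob was turned back until it pressed on its zero stop, and the peak pointer then read within about 0.5° of zero. The job was handed in at about 23 s, and the simulator returned no verdict.

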